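# Put the loose capacitors away in the parts chest

## Robot

A 7-joint arm with a two-finger parallel gripper is mounted at the origin on a cart in front of the work surface, level with it; the furniture and walls round the work are solid. World frame = base frame: x ahead of the robot, y to its left, z up, the work surface at z = 0. Lengths are in m, angles in rad, forces in N, time in s.
With the tool pointing down it reaches from about 0.4 to 0.9 m from the base axis. Payload 5.5 kg.
Tool frame: the origin (TCP) lies midway between the tips of the shut fingers; the grasp point (between the pads) lies 19 mm behind it (manip.grip_depth is the distance from the TCP to the grasp point, in m); z points along the fingers, x is the direction in which the jaws open and shut, and the axes are right-handed (so a half turn about z gives the same grasp; the last joint's range is limited). The gripper opens to 92 mm and grips with 3 to 60 N. Pads are 19 mm wide; open, the fingers measure 130 mm over their backs; the gripper's body (75 mm by 190 mm) begins 47 mm behind the grasp point.
Start: joints at [0.263, 0.501, -0.427, 1.55, 0.221, 1.138, -0.21], TCP at [0.65, 0, 0.206] pointing down, gripper open.
Joint ranges: [-2.88, 2.88], [-0.31, 2.03], [-1.54, 1.56], [0.2, 2.42], [-1.41, 4.55], [0.19, 2.02], [-2.57, 2.57]. Speed limits (rad/s): [2.57, 2.57, 3.14, 3.14, 3.14, 3.14, 3.14].

## Interface

Orientations are given as a unit quaternion [x, y, z, w].
In Python, from bench import manip, effector, viewer gives the robot as it stands. Calls block until the motion is done:
- manip.move_pose(position, orientation): joint-space move of the TCP to a pose.
- manip.servo_line(position, ori=None, vel=0.15): straight line of the TCP; ori=None keeps the orientation; vel is the mean speed in m/s.
- manip.movej(angles): joint-space move.
- effector.open_jaws() and effector.close(f_grip=None): open the fingers fully, or close them until they stop; f_grip is the grip in N (None keeps the last).
- manip.sleep(seconds).
- manip.solve_ik(position, orientation): joint angles nearest the present ones, or None.
- viewer.get_image(name): name is "scene" or "side" or "wrist"; returns the picture (480x640x3 uint8, red, green, blue); there is no depth.
- viewer.get_calibration(name): a dict with "vfov" (degrees; the focal length in pixels is half the picture's height over the tangent of half this angle, whatever the lens; pixels are square), "cx", "cy" (the principal point, pixels), "eye" and "attitude" of the camera in the world. Camera axes: x right, y down, z forward; pixel columns grow to the right and rows downward; lengths in m; the calibration is good to about 2 mm. A picture is of the moment at which its call begins: read the wrist's pose just before it. get_calibration takes no time and is no camera call; for the wrist camera it gives the pose at the moment of the call.
A pose or a line that the arm cannot do raises manip.PlanningError and nothing moves.
- manip.hand_in(): hands the job in, once; it reports no verdict.
Readings, each from a call of its own:
- manip.current_clock(): time.
- manip.current_q(): joint angles.
- manip.current_joint_velocities(): joint speeds.
- manip.current_tau(): joint torques, N m.
- manip.current_tool_pos(): TCP position.
- manip.current_tcp_rot(): TCP orientation.
- manip.current_force(): force on the tool from outside, world axes, zero at the start.
- manip.current_wrist_torque(): the same for the moment, N m.
- manip.current_finger_gap(): finger opening in m.
Only numpy, scipy, OpenCV 4.12 (cv2) and the standard library are available. Lean on these libraries where they do the work, as an engineer would, in place of code of your own. Each camera call takes 0.05 s, during which the arm holds its last target. There are 200 camera calls.

## Task

Three loose capacitors lie on top of the plywood parts chest. Draw its top drawer, which stands ajar, fully out, sweep all three capacitors with the fingertips over the front edge of the chest top so that they drop into it, then push the drawer fully shut. The capacitors are only to be pushed, never picked up, and the coil and the tape on the chest and the other things on the bench stay where they are.

Things in the scene. Friction and masses are not known exactly. Their poses are not given: they have to be found in the camera images.
- parts_chest: Parts chest of pale plywood, 190 mm deep, 270 mm wide, 150 mm high, fixed to the bench, with three drawers one above the other. Origin: on the bench, under the middle of the chest. Its x axis points from the drawer side to the back (away from the robot), y to its left, z up. In this frame the flat top board, without a rim, spans x -87 to +103 mm and y -135 to +135 mm, its upper face at z 150 mm. Only the top drawer moves.
- chest_edge (a point): Middle of the upper front edge of the chest's top board (chest frame x -87, y 0, z 150 mm), the edge over which the capacitors drop into the open drawer; axes as the chest's.
- parts_chest_drawer3 (a joint): Top drawer, the only one that moves: 0 shut, 0.12 m fully out (end stop); it slides along the chest's -x axis, towards the robot. It starts 0.060 to 0.080 m out, runs easily (under 2 N) and stays where it is left.
- drawer_front (a point): Middle of the outer face of the top drawer's front panel; moves with the drawer, axes as the chest's. The panel is 250 mm wide, 10 mm thick and 42 mm high (z 98 to 140 mm); two brass knobs of 15 mm diameter stand 17 mm out of it, 70 mm to the left and right of this point, at its height (119 mm). Shut, the panel is flush with the chest's front edge. With the drawer out by d, the open gap between the panel's inner face and the edge of the top board is d - 11 mm.
- drawer_floor (a point): Middle of the top drawer's inner floor (upper face at z 101 mm); moves with the drawer, axes as the chest's. The inside is 161 mm deep (x) and 238 mm wide (y), side walls to z 133 mm, the underside of the chest's top board above it at z 141 mm. The few small grey metal fittings seen lying in it belong to the drawer and offer no resistance.
- cap_1: Yellow film capacitor, a drum of 21 mm diameter and 34 mm length lying on its side, 20 g or so, with a thin wire lead out of each end (84 mm over the leads; the leads yield). It does not roll. Origin: centre of its underside; y along the drum.
- cap_2: Blue film capacitor, otherwise the same as cap_1.
- cap_3: Second yellow film capacitor, the same as cap_1.
- coil_1: Bystander: copper coil on a white spool, 58 mm diameter, 22 mm high, standing at the back of the chest top. Origin: centre of its underside.
- tape_black: Bystander: roll of black tape, 66 mm diameter, 19 mm high, lying at the back of the chest top. Origin: centre of its underside.
- tweeter_3: Bystander: dome tweeter, 76 mm diameter, 37 mm high, on the bench to the left of the chest. Origin: centre of its underside.
- wax_tin: Bystander: tan tin with a black lid, 67 mm diameter, 64 mm high, on the bench to the right of the chest. Origin: centre of its underside.
There are look-alikes about, which are no part of the job. What is shaped like the cap_3 but black or white is not meant.

How it is judged:
On the way, in this order (a step that is already met when the one before it is completed fails the run):
1. the top drawer is drawn fully out (0.11 m or more) with nothing put into it yet (value of joint parts_chest_drawer3 above 0.11 m and height (world z) of each of cap_1, cap_2, cap_3 above 0.145 m), for 0.2 s.
2. all three capacitors have been swept into the open drawer (x of cap_1 in the frame of drawer_floor between -0.081 and 0.081 m and y of cap_1 in the frame of drawer_floor between -0.119 and 0.119 m and z of cap_1 in the frame of drawer_floor between -0.006 and 0.037 m and x of cap_2 in the frame of drawer_floor between -0.081 and 0.081 m and y of cap_2 in the frame of drawer_floor between -0.119 and 0.119 m and z of cap_2 in the frame of drawer_floor between -0.006 and 0.037 m and x of cap_3 in the frame of drawer_floor between -0.081 and 0.081 m and y of cap_3 in the frame of drawer_floor between -0.119 and 0.119 m and z of cap_3 in the frame of drawer_floor between -0.006 and 0.037 m and value of joint parts_chest_drawer3 above 0.05 m), for 0.3 s.
At the end, for the whole second after the job is handed in: The top drawer is shut to within 6 mm, all three capacitors lie still inside it, and the coil, the tape, the tweeter and the wax tin are within 20 mm of where they stood (value of joint parts_chest_drawer3 below 0.006 m and x of cap_1 in the frame of drawer_floor between -0.081 and 0.081 m and y of cap_1 in the frame of drawer_floor between -0.119 and 0.119 m and z of cap_1 in the frame of drawer_floor between -0.006 and 0.037 m and x of cap_2 in the frame of drawer_floor between -0.081 and 0.081 m and y of cap_2 in the frame of drawer_floor between -0.119 and 0.119 m and z of cap_2 in the frame of drawer_floor between -0.006 and 0.037 m and x of cap_3 in the frame of drawer_floor between -0.081 and 0.081 m and y of cap_3 in the frame of drawer_floor between -0.119 and 0.119 m and z of cap_3 in the frame of drawer_floor between -0.006 and 0.037 m and linear speed of each of cap_1, cap_2, cap_3 below 0.02 m/s and distance of each of coil_1, tape_black, tweeter_3, wax_tin from where it was at the start of the episode below 0.02 m); the robot touches nothing.
It fails at once if a capacitor is picked up (25 mm or more above the chest top) (height (world z) of any of cap_1, cap_2, cap_3 above 0.175 m).
It fails at once if the coil, the tape, the tweeter or the wax tin is shifted by more than 20 mm (distance of any of coil_1, tape_black, tweeter_3, wax_tin from where it was at the start of the episode above 0.02 m).
It also fails if it takes over 58 s, if anything falls off the work surface, if the arm or the gripper's body presses on something with over 40 N, if the wrist force passes 120 N, or if a joint passes its speed limit or range.

## Working session

There is one attempt and no reset: what is moved stays moved. The work goes in short steps, each a Python script; the robot and the scene stay as the last script left them, time stands still between calls to the robot, and variables do not carry over. Pictures are saved under pics/ and viewed, about 8 in all and at most 12, crops included, and the job is handed in when it is done.

```bash
mkdir -p pics; ls
python3 - <<'E'
from bench import manip, effector, viewer
import cv2
for n in ("scene","side"):
    cv2.imwrite(f"pics/{n}0.png",viewer.get_image(n)[:,:,::-1]); print(n,viewer.get_calibration(n))
print(viewer.get_calibration("wrist"),manip.current_clock(),manip.current_tcp_rot())
E
```

```text
pics
scene {'vfov': 56.30289557137467, 'cx': 314.4193425905749, 'cy': 242.39561049207023, 'eye': array([0.23165298, 0.33381637, 0.76282712]), 'attitude': array([-0.28054952,  0.88450632, -0.35356659,  0.11803051])}
side {'vfov': 45.31436759773692, 'cx': 321.3322423444221, 'cy': 230.1590525363691, 'eye': array([ 0.17709601, -1.02844911,  0.76412585]), 'attitude': array([ 0.85650543, -0.19312861,  0.11191805, -0.46537527])}
{'vfov': 70.31253931109141, 'cx': 320.1461413159432, 'cy': 247.79759283297008, 'eye': array([0.6492195 , 0.08271054, 0.3840432 ]), 'attitude': array([ 9.88200111e-01, -3.82360103e-04, -1.03495829e-03,  1.53164368e-01])} 0.1 [ 9.99999623e-01 -5.07483821e-06 -8.67786194e-04 -3.20005944e-05]
```

View pics/scene0.png

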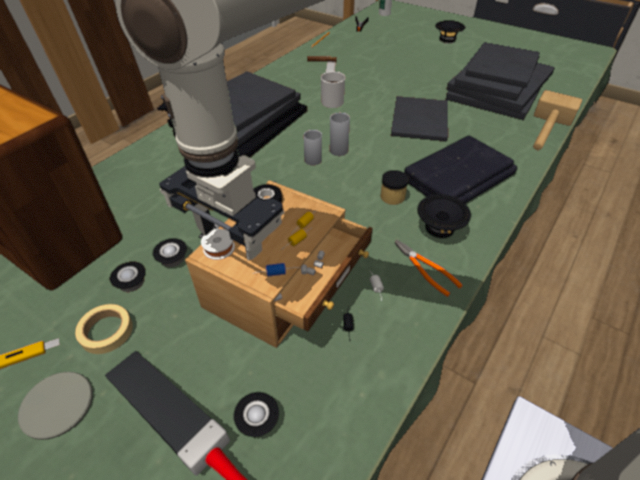

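View pics/side0.png

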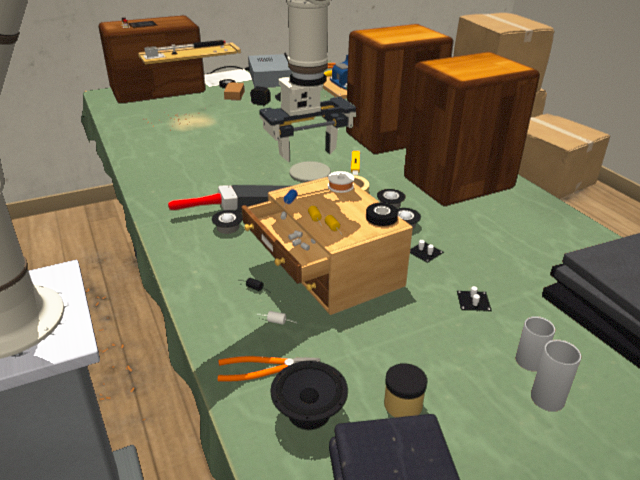

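```bash
cat > h.py <<'E'
import numpy as np, cv2
from scipy.spatial.transform import Rotation as R
from bench import manip, effector, viewer
def cam(n):
    c=viewer.get_calibration(n); return c, 240/np.tan(np.radians(c['vfov']/2)), R.from_quat(c['attitude'])
def unproj(n,uv,z,C=None):
    c,f,r=C or cam(n); uv=np.atleast_2d(uv).astype(float)
    d=r.apply(np.c_[(uv[:,0]-c['cx'])/f,(uv[:,1]-c['cy'])/f,np.ones(len(uv))])
    return c['eye']+d*((z-c['eye'][2])/d[:,2])[:,None]
def proj(n,p,C=None):
    c,f,r=C or cam(n); q=r.inv().apply(np.atleast_2d(p)-c['eye']); return np.c_[f*q[:,0]/q[:,2]+c['cx'],f*q[:,1]/q[:,2]+c['cy']]
def crop(im,x0,y0,w,h,s): return cv2.resize(im[y0:y0+h,x0:x0+w],None,fx=s,fy=s,interpolation=cv2.INTER_CUBIC)
E
python3 - <<'E'
from h import *
cv2.imwrite("pics/wrist0.png",viewer.get_image("wrist")[:,:,::-1])
a=cv2.imread("pics/scene0.png");b=cv2.imread("pics/side0.png")
cv2.imwrite("pics/c_side.png",crop(b,230,165,200,150,4))
cv2.imwrite("pics/c_scene.png",crop(a,185,180,200,150,4))
E
```

```text
(no output)
```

View pics/c_side.png

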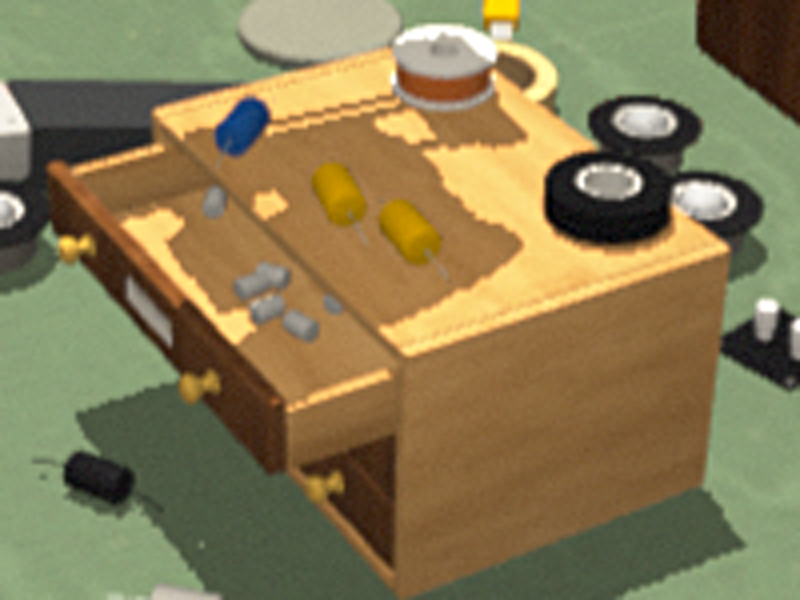

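View pics/wrist0.png

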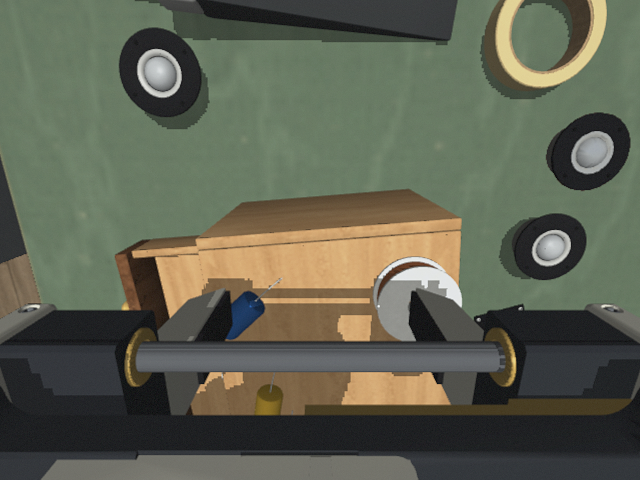

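Run:
```python
from h import *
np.set_printoptions(precision=4,suppress=True)
cv=lambda u:(np.array(u)+.5)/4-.5+[230,165]
T=unproj('side',cv([(403,352),(728,247),(155,110)]),.150)
print("FR BR FL\n",T, np.linalg.norm(T[1]-T[0]),np.linalg.norm(T[2]-T[0]))
ex=T[1]-T[0]; ey=T[2]-T[0]; print(np.degrees([np.arctan2(ex[1],ex[0]),np.arctan2(-ey[0],ey[1])]))
# fit yaw, origin
from scipy.optimize import least_squares
P=np.array([[-.087,-.135],[.103,-.135],[-.087,.135]])
f=lambda x:(P@np.array([[np.cos(x[2]),np.sin(x[2])],[-np.sin(x[2]),np.cos(x[2])]])+x[:2]-T[:,:2]).ravel()
s=least_squares(f,[.7,0,0]);x=s.x;print("chest",x,np.degrees(x[2]),"res",f(x))
M=R.from_euler('z',x[2]); o=np.r_[x[:2],0]
loc=lambda p:M.inv().apply(p-o)
print("caps",loc(unproj('side',cv([(243,127),(340,195),(410,233)]),.160)))
print("coil tape",loc(unproj('side',cv([(445,45),(608,183)]),[.172,.169])))
print("panel outer top right/left",loc(unproj('side',cv([(272,408),(50,163)]),.140)))
print("knobs",loc(unproj('side',cv([(66,247),(188,387)]),.119)))
C=[M.apply([a,b,.15])+o for a,b in [(-.087,-.135),(.103,-.135),(.103,.135),(-.087,.135)]]
print("scene proj, crop coords",(proj('scene',C)-[185,180])*4)
```

```text
FR BR FL
 [[ 0.5799 -0.2503  0.15  ]
 [ 0.7682 -0.2368  0.15  ]
 [ 0.5596  0.0133  0.15  ]] 0.1887939146739775 0.26433270794394664
[4.1061 4.3973]
chest [ 0.656  -0.1112  0.0785] 4.500260531452721 res [-0.0001 -0.0023  0.001  -0.0009 -0.001   0.0033]
caps [[-0.0611  0.0757  0.16  ]
 [-0.0506 -0.0103  0.16  ]
 [-0.0384 -0.0587  0.16  ]]
coil tape [[ 0.0707  0.0843  0.172 ]
 [ 0.0661 -0.079   0.169 ]]
panel outer top right/left [[-0.1542 -0.1294  0.14  ]
 [-0.1532  0.1228  0.14  ]]
knobs [[-0.1676  0.0726  0.119 ]
 [-0.1678 -0.0698  0.119 ]]
scene proj, crop coords [[640.996  117.1193]
 [334.3413  -0.4345]
 [ -4.1156 318.3968]
 [336.4297 489.9153]]
```

View pics/c_scene.png

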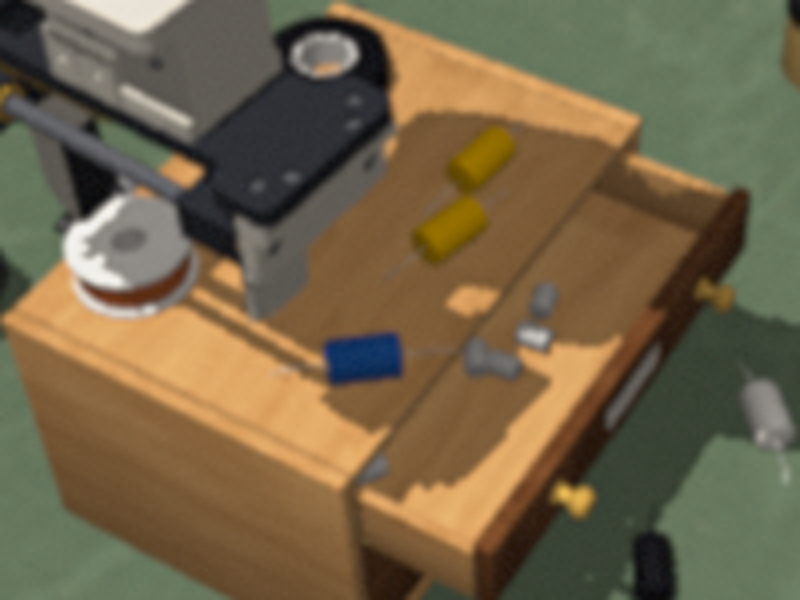

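Run:
```python
from h import *
from scipy.optimize import least_squares
np.set_printoptions(precision=4,suppress=True)
c1=lambda u:(np.array(u)+.5)/4-.5+[230,165]
c2=lambda u:(np.array(u)+.5)/4-.5+[185,180]
Ts=unproj('side',c1([(403,352),(728,247),(155,110)]),.150)[:,:2]
Tc=unproj('scene',c2([(640,120),(335,5),(8,318),(355,488)]),.150)[:,:2]
FR,BR,BL,FL=[-.087,-.135],[.103,-.135],[.103,.135],[-.087,.135]
P=np.array([FR,BR,FL,FR,BR,BL,FL]);T=np.r_[Ts,Tc]
f=lambda x:(P@np.array([[np.cos(x[2]),np.sin(x[2])],[-np.sin(x[2]),np.cos(x[2])]])+x[:2]-T).ravel()
x=least_squares(f,[.7,0,0]).x;print(x,np.degrees(x[2]));print(f(x).reshape(-1,2))
M=R.from_euler('z',x[2]); o=np.r_[x[:2],0]
loc=lambda p:M.inv().apply(p-o)
print("caps side",loc(unproj('side',c1([(243,127),(340,195),(410,233)]),.160)))
print("caps scene",loc(unproj('scene',c2([(363,358),(450,228),(482,158)]),.160)))
print("coil tape",loc(unproj('side',c1([(445,45),(608,183)]),[.172,.169])),loc(unproj('scene',c2([(128,238),(325,53)]),[.172,.169])))
print("knobs",loc(unproj('side',c1([(66,247),(188,387)]),.119)),loc(unproj('scene',c2([(580,498),(722,294)]),.119)))
```

```text
[ 0.6545 -0.1118  0.0865] 4.958139153077107
[[-0.0004 -0.0036]
 [ 0.0006 -0.0007]
 [-0.0035  0.0019]
 [-0.0008 -0.0028]
 [ 0.0013 -0.0026]
 [ 0.0005  0.0037]
 [ 0.0023  0.0041]]
caps side [[-0.0589  0.0767  0.16  ]
 [-0.0492 -0.0094  0.16  ]
 [-0.0374 -0.0579  0.16  ]]
caps scene [[-0.0579  0.0766  0.16  ]
 [-0.0485 -0.0107  0.16  ]
 [-0.0366 -0.0593  0.16  ]]
coil tape [[ 0.0729  0.0842  0.172 ]
 [ 0.067  -0.079   0.169 ]] [[ 0.0701  0.0786  0.172 ]
 [ 0.069  -0.0782  0.169 ]]
knobs [[-0.1655  0.0745  0.119 ]
 [-0.1668 -0.068   0.119 ]] [[-0.1634  0.0684  0.119 ]
 [-0.1641 -0.0718  0.119 ]]
```

```bash
cat >> h.py <<'E'
yaw=0.0865; M=R.from_euler('z',yaw); O=np.array([.6545,-.1118,0])
W=lambda x,y,z: M.apply([x,y,z])+O
L=lambda p: M.inv().apply(np.asarray(p)-O)
Q=(M*R.from_matrix(np.array([[0,1,0],[1,0,0],[0,0,-1.]]))).as_quat()
def line(x,y,z,v=.15): manip.servo_line(W(x,y,z),Q,v)
def force(): return M.inv().apply(manip.current_force())
def push(x0,x1,y,z,n=.004,lim=8,v=.05):
    """creep along chest x until the force passes lim"""
    for x in np.append(np.arange(x0,x1,n*np.sign(x1-x0)),x1):
        line(x,y,z,v)
        if abs(force()[0]-F0[0])>lim: break
    print("push ended",L(manip.current_tool_pos()),"F",force()-F0,"t",manip.current_clock())
F0=np.zeros(3)
E
python3 - <<'E'
import h; from h import *
np.set_printoptions(precision=4,suppress=True)
for p in [(-.116,0,.115),(-.19,0,.115),(-.25,0,.115),(-.25,0,.2),(-.02,.08,.154),(.0,-.059,.154)]:
    q=manip.solve_ik(W(*p),Q); print(p,q)
effector.close(10)
manip.move_pose(W(-.116,0,.215),Q)
h.F0=force(); print("F0",h.F0,"gap",manip.current_finger_gap(),manip.current_clock())
c=cam('wrist'); im=viewer.get_image('wrist')[:,:,::-1]; cv2.imwrite("pics/w1.png",im)
print("edge, panel inner:",proj('wrist',[W(-.087,0,.15),W(-.087,-.135,.15),W(-.087,.135,.15),W(-.145,0,.14)],c))
E
```

```text
(-0.116, 0, 0.115) [ 0.7486  0.5109 -0.7339  1.8704  0.4236  0.9219  1.4731]
(-0.19, 0, 0.115) [ 0.8452  0.389  -0.7491  2.0354  0.3522  0.846   1.5531]
(-0.25, 0, 0.115) [ 0.9274  0.2821 -0.754   2.16    0.2711  0.792   1.658 ]
(-0.25, 0, 0.2) [ 0.9621  0.1214 -0.748   2.0772  0.0995  0.9775  1.8193]
(-0.02, 0.08, 0.154) [ 0.5455  0.5953 -0.7512  1.648   0.4492  1.0787  1.3207]
(0.0, -0.059, 0.154) [ 0.6825  0.6767 -0.7141  1.5036  0.4689  1.1375  1.5361]
F0 [-0.1676  0.2808  0.7232] gap 0.0004182396956860303 3.1583
edge, panel inner: [[319.4672 289.2325]
 [146.72   289.531 ]
 [492.2003 288.9341]
 [319.3147 213.5984]]
```

View pics/w1.png

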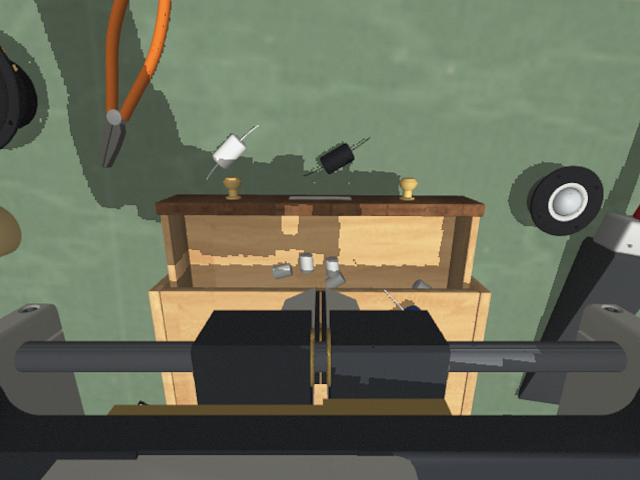

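Wrist view confirms the chest fit: edge corners at (150,290) and (490,288) against the predicted (147,290) and (492,289). The drawer opening is clear. The black and white drums on the bench, at (337,157) and (228,150), are look-alikes. Now I'll pull the drawer.

Run:
```python
import h; from h import *
np.set_printoptions(precision=4,suppress=True)
h.F0=force()
line(-.116,0,.117,.1); print("in",force()-h.F0)
line(-.168,0,.117,.08)
push(-.172,-.194,0,.117,n=.004,lim=8)
manip.sleep(.4)
x=L(manip.current_tool_pos())[0]
line(x+.02,0,.117); line(x+.02,0,.20)
manip.move_pose(W(-.02,.079,.215),Q)
im=viewer.get_image('side')[:,:,::-1]; cv2.imwrite("pics/s1.png",crop(im,215,140,200,150,4)); print(manip.current_clock())
```

```text
in [-0.4763 -0.4136 -0.6393]
push ended [-0.1899 -0.0002  0.1194] F [ 4.7331  0.5464 10.2373] t 6.8917
9.0667
```

View pics/s1.png

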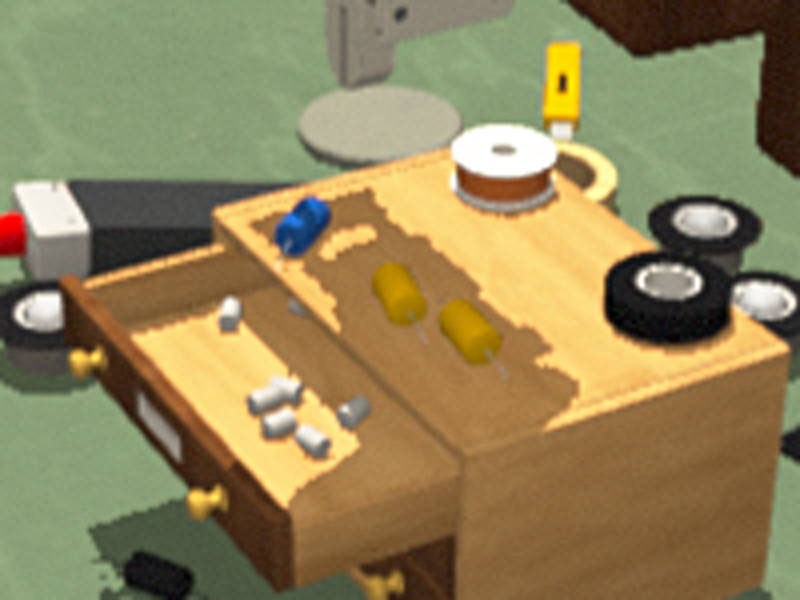

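Run:
```python
from h import *
np.set_printoptions(precision=4,suppress=True)
c1=lambda u:(np.array(u)+.5)/4-.5+[215,140]
print("tcp crop px",(proj('side',manip.current_tool_pos())-[215,140])*4, L(manip.current_tool_pos()))
print("knobs",L(unproj('side',c1([(78,362),(198,502)]),.119)), "panel outer top corners",L(unproj('side',c1([(60,280),(280,510)]),.14)))
```

```text
tcp crop px [[361.3245 118.3643]] [-0.0213  0.0782  0.2136]
knobs [[-0.193   0.0735  0.119 ]
 [-0.1928 -0.067   0.119 ]] panel outer top corners [[-0.1809  0.1211  0.14  ]
 [-0.175  -0.1173  0.14  ]]
```

Run:
```python
from h import *
np.set_printoptions(precision=4,suppress=True)
print(proj('side',[[.65,.046,.206],[.65,0,.206],[.604,0,.206],[.696,0,.206]]))
im=viewer.get_image('side')[:,:,::-1]; w=viewer.get_image('wrist')[:,:,::-1]
print(proj('side',manip.current_tool_pos())-[210,60], manip.current_tool_pos(), R.from_quat(manip.current_tcp_rot()).as_matrix(),manip.current_joint_velocities(),force())
C=cam('wrist')
print("drawer panel top rows for outer x:",[(x,proj('wrist',W(x,0,.14),C)[0]) for x in (-.18,-.19,-.2,-.21)])
cv2.imwrite("pics/m.png",np.hstack([crop(im,210,60,200,300,2),cv2.resize(w,(400,300),interpolation=cv2.INTER_AREA).repeat(2,0)]))
```

```text
[[299.7829 155.6079]
 [308.3648 163.9314]
 [288.9262 167.8646]
 [327.2805 160.1039]]
[[ 95.5753 109.4115]] [ 0.6267 -0.0366  0.2144] [[-0.0845  0.9964 -0.0015]
 [ 0.9964  0.0845 -0.0013]
 [-0.0011 -0.0016 -1.    ]] [ 0.0059 -0.0078 -0.0048 -0.0025 -0.0007 -0.0016 -0.0012] [-0.2814  0.3399  0.0716]
drawer panel top rows for outer x: [(-0.18, array([198.5491,  15.9413])), (-0.19, array([196.8011,  -2.3617])), (-0.2, array([195.0035, -21.1838])), (-0.21, array([193.1543, -40.5473]))]
```

View pics/m.png

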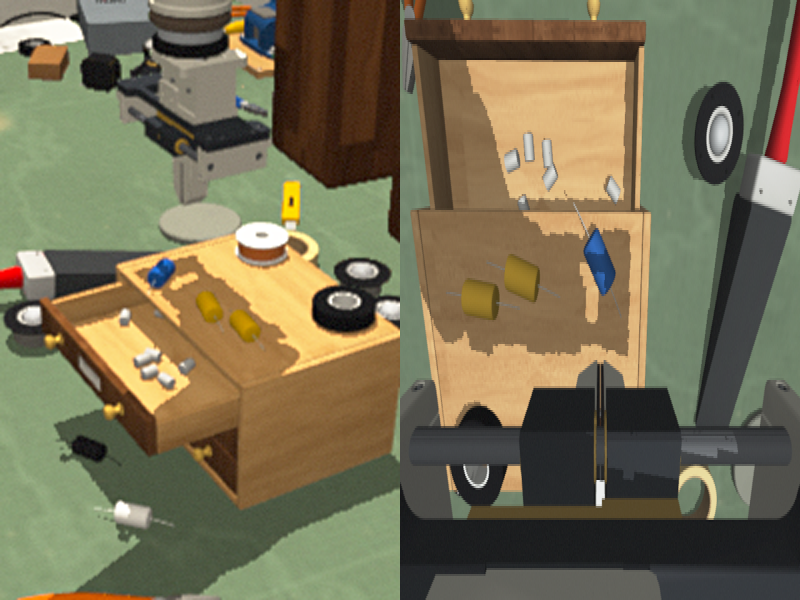

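Run:
```python
import h; from h import *
np.set_printoptions(precision=4,suppress=True)
p=manip.current_tool_pos(); print("wrist px of TCP, TCP+20mm up",proj('wrist',[p,p+[0,0,.02]]))
line(.01,.03,.175,.15); f0=force()
for z in np.arange(.172,.125,-.003):
    line(.01,.03,z,.06); f=force()-f0
    if f[2]>4: break
print("touch",L(manip.current_tool_pos()),"cmd",z,f,manip.current_clock())
line(.01,.03,z+.02)
```

```text
wrist px of TCP, TCP+20mm up [[319.5643 290.9802]
 [319.4798 307.2917]]
touch [0.01   0.03   0.1297] cmd 0.12699999999999995 [-7.574  -1.2291 15.0587] 13.7833
```

Run:
```python
from h import *
np.set_printoptions(precision=4,suppress=True)
p=manip.current_tool_pos()
im=viewer.get_image('side')[:,:,::-1].copy(); s=viewer.get_image('scene')[:,:,::-1].copy()
print(L(p), force(), "side tcp",(proj('side',p)-[225,110])*4*.5*1,"scene tcp",proj('scene',p))
a=crop(im,225,110,200,150,3)  # 600x450
b=crop(s,185,150,200,150,3)
cv2.imwrite("pics/m2.png",cv2.resize(np.vstack([a,b]),None,fx=.66,fy=.66,interpolation=cv2.INTER_AREA))
print("px in m2: side",(proj('side',p)-[225,110])*1.98,"scene",(proj('scene',p)-[185,150])*1.98+[0,297])
```

```text
[0.0109 0.0299 0.148 ] [ 0.338   0.0098 -0.0426] side tcp [[209.3296 185.3997]] scene tcp [[259.4545 243.1556]]
px in m2: side [[207.2363 183.5457]] scene [[147.4198 481.4481]]
```

View pics/m2.png

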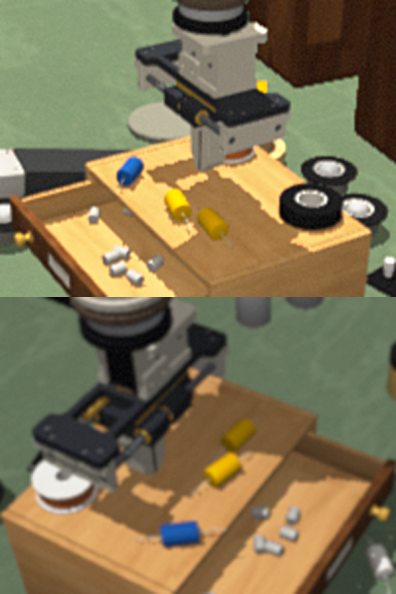

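The tips sit about 20 mm higher than the reported TCP. They touched the 150 mm top board at a reported z of 0.130, and both outside cameras show the same offset. That is why the first pull rode over the panel, leaving the drawer only about 0.093 m out. I'll correct z by -20 mm and pull again.

```bash
cat >> h.py <<'E'
DZ=-.020   # tips are 20 mm above the reported TCP (touch on the top board)
def line(x,y,z,v=.15): manip.servo_line(W(x,y,z+DZ),Q,v)
E
python3 - <<'E'
import h; from h import *
np.set_printoptions(precision=4,suppress=True)
line(.0,.03,.20,.2); line(-.145,0,.20,.25); h.F0=force()
line(-.145,0,.119,.12); print("in",force()-h.F0,L(manip.current_tool_pos()))
line(-.176,0,.119,.06)
push(-.180,-.194,0,.119,n=.004,lim=8)
x=L(manip.current_tool_pos())[0]
line(x+.02,0,.119); line(x+.02,0,.20)
line(-.016,.079,.20,.25)
C=cam('wrist'); w=viewer.get_image('wrist')[:,:,::-1]; cv2.imwrite("pics/w2.png",w)
s=viewer.get_image('side')[:,:,::-1]; cv2.imwrite("pics/s2.png",s)
print(manip.current_clock())
for x in (-.18,-.19,-.2,-.207): print(x,proj('side',[W(x,.125,.14),W(x-.017,.07,.119),W(x-.017,-.07,.119)]).ravel())
# brass knob pixels
hsv=cv2.cvtColor(s,cv2.COLOR_BGR2HSV); m=cv2.inRange(hsv,(18,140,110),(28,255,255)); m[:, :215]=0; m[:,300:]=0; m[:200]=0;m[300:]=0
n,_,st,ce=cv2.connectedComponentsWithStats(m); print([(st[i],ce[i]) for i in range(1,n) if st[i][4]>8])
E
```

```text
in [ 0.4625 -0.89    0.2527] [-0.1442  0.0003  0.0994]
push ended [-0.1825  0.0002  0.1001] F [13.5098 -0.7687 -8.771 ] t 17.475
19.4
-0.18 [229.3134 208.7039 232.9887 231.4468 262.7976 266.5954]
-0.19 [224.9127 209.898  228.4688 232.761  257.9758 268.1743]
-0.2 [220.4803 211.1008 223.9153 234.0849 253.1148 269.766 ]
-0.207 [217.3586 211.9478 220.7077 235.0175 249.6887 270.888 ]
[(array([279, 200,   5,   6,  20], dtype=int32), array([281.35, 202.  ])), (array([285, 206,  15,  17,  55], dtype=int32), array([292.3455, 213.5455])), (array([222, 229,   9,   9,  50], dtype=int32), array([225.7 , 232.78])), (array([287, 240,   5,   5,  14], dtype=int32), array([288.4286, 241.5714])), (array([250, 265,  11,   9,  59], dtype=int32), array([254.6102, 268.678 ]))]
```

Drawer is at its end stop: the knob tips at px (222,233) and (250,269) give about 0.118 m. Next I'll sweep each capacitor with the shut fingers.

Run:
```python
import h; from h import *
np.set_printoptions(precision=4,suppress=True)
for k,(x0,y) in enumerate([(-.014,.079),(-.010,-.010),(.003,-.059)]):
    line(x0,y,.195,.25); f0=force(); line(x0,y,.1535,.1); print("down",force()-f0,L(manip.current_tool_pos()))
    line(-.070,y,.1535,.08); print("mid",force()-f0)
    line(-.102,y,.1535,.08); manip.sleep(.15)
    line(-.102,y,.195,.2); print(k,manip.current_clock())
manip.move_pose(W(-.05,.0,.26),Q)
a=viewer.get_image('side')[:,:,::-1]; b=viewer.get_image('scene')[:,:,::-1]
cv2.imwrite("pics/m3.png",np.hstack([crop(a,205,140,200,200,2),crop(b,195,180,200,200,2)]))
print(manip.current_clock())
```

```text
down [ 1.4398  0.7539 -0.1491] [-0.0142  0.0793  0.1331]
mid [ 1.1692 -0.2968  0.8669]
0 22.125
down [1.0786 0.1394 0.1397] [-0.0103 -0.0097  0.1332]
mid [ 0.9463 -0.2302 -0.3653]
1 25.3083
down [-1.5399 -0.0757 -0.0432] [ 0.0025 -0.0589  0.1328]
mid [-0.6908  0.2326 -0.8999]
2 28.6083
29.2417
```

View pics/m3.png

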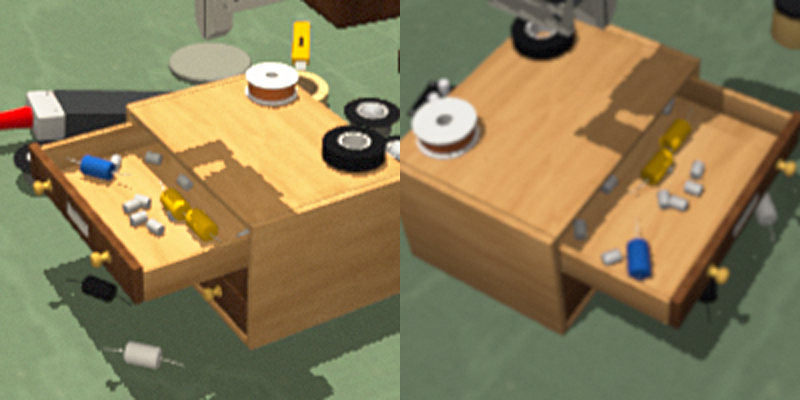

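All three lie in the drawer: blue at (98,167) and the yellows at (173,203) and (201,223) in the side half. Coil and tape look undisturbed. Now closing the drawer.

Run:
```python
import h; from h import *
np.set_printoptions(precision=4,suppress=True)
line(-.05,0,.215,.2);line(-.25,0,.215,.3); h.F0=force(); line(-.25,0,.119,.15); print(force()-h.F0,L(manip.current_tool_pos()))
line(-.118,0,.119,.08); print(force()-h.F0)
push(-.115,-.092,0,.119,n=.003,lim=8,v=.04)
x=L(manip.current_tool_pos())[0]
line(x-.04,0,.119,.1); line(x-.04,0,.24,.25)
a=viewer.get_image('side')[:,:,::-1]; b=viewer.get_image('scene')[:,:,::-1]
cv2.imwrite("pics/m4.png",np.hstack([crop(a,205,140,200,200,2),crop(b,195,180,200,200,2)]))
print(manip.current_clock())
```

```text
[ 0.0814  1.1511 -0.5395] [-0.2489  0.0005  0.0993]
[-0.2665 -0.3978  0.2726]
push ended [-0.096  -0.0001  0.0983] F [-11.7709   0.4237   6.5098] t 35.375
36.7
```

View pics/m4.png

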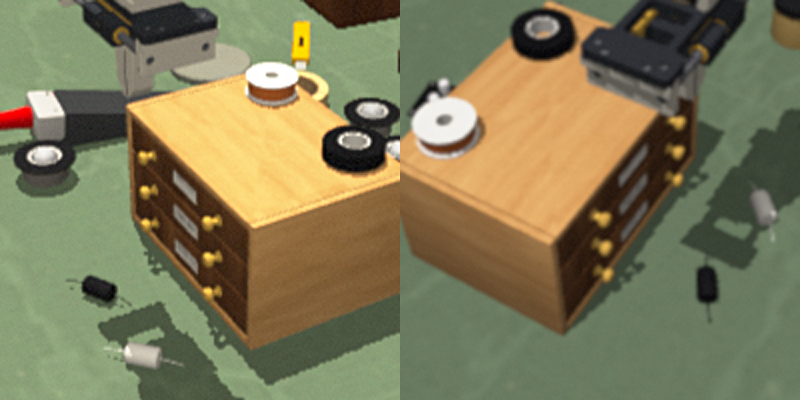

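Run:
```python
from h import *
manip.sleep(.3); print(force()); manip.hand_in(); print(manip.current_clock())
```

```text
[-0.74283062  0.94750703 -0.22300554]
the job is handed in; nothing more can be done
the job is handed in; nothing more can be done
```

I drew the top drawer fully out, swept all three capacitors into it with the shut fingertips, pushed it shut and handed the job in at about 37 s. No verdict is reported.

- **Failed first pull:** it left the drawer only about 0.093 m out. A touch on the chest top and the side and scene cameras showed the fingertips about 20 mm above the reported TCP height. The wrist camera disagreed: it showed the tips almost at the reported TCP. I went with the touch reading and corrected z by 20 mm.
- **Drawer out:** the second pull reached the end stop. The knob positions in the side picture gave about 0.118 m.
- **Capacitors:** the picture before closing shows all three in the drawer. They are out of sight now, so I could not check them after closing.
- **Drawer shut:** the push ended with about 12 N against the stop, and the last picture shows the panel flush with the two drawers below it.
- **Bystanders:** the coil and tape look unmoved in the pictures, though I did not re-measure them. I did not check the tweeter and the wax tin at the end; the arm did not work near them.

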